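# Take the tall lens off its keyhole rack and stand it in the cleaning tray

### The job

Take the lens with the tall, narrow head off the keyhole rack: slide it along its slot to the wide end, keep hold of it there (it would fall through) and lift it straight out above the plate. Then stand it upright, head up, in the empty pocket of the white tray, setting it down gently rather than dropping it. Leave the squat lens hanging, and the bottle and the glass dish where they are.

Things in the scene. Friction and masses are not known exactly. Their poses are not given: they have to be found in the camera images.
- rack: Fixed steel rack: level plate 150 (x) by 180 (y) by 5 mm on posts, top face 100 mm above the table, turned up to 0.45 rad, left or right of the robot. Origin on the table under its centre. Two keyhole slots along its x, at y = +45 (a) and -45 mm (b), point opposite ways: narrow part 18 mm wide, then a wide octagonal opening 50 mm across. Heads rest on the plate, necks stand in the slots.
- wide_a (a point): Centre of the wide opening of slot a, on the plate's top face (rack x = +40, y = +45 mm). The axes are the rack's.
- end_a (a point): Closed end of the narrow part of slot a, on its centre line, on the top face (rack x = -56, y = +45 mm).
- wide_b (a point): Centre of the wide opening of slot b, on the plate's top face (rack x = -40, y = -45 mm).
- end_b (a point): Closed end of the narrow part of slot b, on its centre line, on the top face (rack x = +56, y = -45 mm).
- lens_tall: The lens to take, in either slot: loose, round about z, about 0.18 kg, black, grey bands. Head 28 mm in diameter, 45 mm tall; under it a neck 14 mm in diameter, 16 mm long; under that a barrel 40 mm in diameter, 50 mm long, flat foot. Origin on the axis at the head's underside (66 mm above the foot), z up. Head and barrel pass the wide opening only; in the narrow part it can rise 11 mm.
- lens_squat: The other lens, hanging the same way in the other slot, to be left alone: head 40 mm in diameter and 20 mm tall, neck 14 by 16 mm, barrel 44 mm in diameter and 34 mm long. Origin at the underside of the head.
- tray: Fixed white tray 120 (x) by 200 (y) mm with a rim 18 mm high, walls 4 mm, floor 4 mm thick; a divider 17 mm high along its x axis parts it into two pockets of 112 by 94 mm. Origin on the table under its centre. It stands on the other side from the rack.
- free_pocket (a point): Centre of the floor of the empty pocket, which is lined in grey (tray x = 0, y = -49 mm, 4 mm above the table). The axes are the tray's.
- bottle: White plastic bottle with a black cap, 36 mm in diameter and 75 mm tall, standing in the other pocket. Origin at the centre of its foot.
- dish: Shallow glass dish, 60 mm in diameter and 14 mm high, on the table between the rack and the tray. Origin at the centre of its foot.

How it is judged:
On the way, in this order (a step that is already met when the one before it is completed fails the run):
1. the tall lens has been slid to the wide end of its slot, still down in the plate ((horizontal distance between lens_tall and wide_a below 0.01 m or horizontal distance between lens_tall and wide_b below 0.01 m) and z of lens_tall in the frame of rack between 0.09 and 0.114 m), for 0.05 s.
2. the tall lens has been lifted out above the plate (z of lens_tall in the frame of rack above 0.17 m and angle between lens_tall's own z axis and vertical below 0.5 rad and contact force between lens_tall and rack below 0.1 N), for 0.05 s.
At the end, for the whole second after the job is handed in: The tall lens stands still and upright (0.08 rad) on the empty pocket's floor, within 38 mm (tray x) and 30 mm (tray y) of its centre; the squat lens hangs in its slot; it, the bottle (upright) and the dish are within 20 mm of where they were (x of lens_tall in the frame of free_pocket between -0.038 and 0.038 m and y of lens_tall in the frame of free_pocket between -0.03 and 0.03 m and z of lens_tall in the frame of free_pocket between 0.06 and 0.071 m and angle between lens_tall's own z axis and vertical below 0.08 rad and linear speed of lens_tall below 0.02 m/s and z of lens_squat in the frame of rack between 0.094 and 0.106 m and distance of each of lens_squat, bottle, dish from where it was at the start of the episode below 0.02 m and angle between bottle's own z axis and vertical below 0.1 rad); the robot touches nothing.
It fails at once if the tall lens falls: it moves faster than 0.45 m/s (a drop of about 10 mm) with no finger on it (contact force between lens_tall and the fingers below 0.05 N and linear speed of lens_tall above 0.45 m/s).
It fails at once if the squat lens is shifted by more than 20 mm (distance of lens_squat from where it was at the start of the episode above 0.02 m).
It fails at once if the bottle is shifted by more than 20 mm (distance of bottle from where it was at the start of the episode above 0.02 m).
It fails at once if the glass dish is shifted by more than 20 mm (distance of dish from where it was at the start of the episode above 0.02 m).
It also fails if it takes over 45 s, if anything falls off the work surface, if the arm or the gripper's body presses on something with over 40 N, if the wrist force passes 120 N, or if a joint passes its speed limit or range.

### The arm

A 7-joint arm with a two-finger parallel gripper is mounted at the origin on the work surface. World frame = base frame: x ahead of the robot, y to its left, z up, the work surface at z = 0. Lengths are in m, angles in rad, forces in N, time in s.
With the tool pointing down it reaches from about 0.4 to 0.85 m from the base axis. Payload 4.5 kg.
Tool frame: the origin (TCP) lies midway between the tips of the shut fingers; the grasp point (between the pads) lies 19 mm behind it; x points along the fingers, y is the direction in which the jaws open and shut, and the axes are right-handed (so a half turn about x gives the same grasp; the last joint's range is limited). The gripper opens to 88 mm and grips with 3 to 60 N. Pads are 18 mm wide; open, the fingers measure 123 mm over their backs; the gripper's body (75 mm by 187 mm) begins 45 mm behind the grasp point.
Start: joints at [1.152, 0.689, -0.195, 1.565, 0.157, 0.902, -0.215], TCP at [0.273, -0.562, 0.239] pointing down, gripper open.
Joint ranges: [-3.01, 3.01], [-0.46, 2.08], [-1.47, 1.51], [0.13, 2.56], [-1, 4.14], [0.04, 2.09], [-2.66, 2.66]. Speed limits (rad/s): [2.57, 2.57, 3.14, 3.14, 3.14, 3.14, 3.14].

### API

Orientations are given as a unit quaternion [x, y, z, w].
In Python, from plant import r, eyes gives the robot as it stands.
- The arm moves only by the shell command python3 -m pendant 'ROWS' [FORCE]. ROWS is JSON, a list that holds one entry, the list of rows, each a list of 7 numbers: the turn, a rotation vector about the tool's x, y, z in rad, then the shift along the tool's x, y, z in cm, then the finger opening in cm, from 0 to 8.81. A call has 1 to 10 rows; each row shifts and turns the commanded pose from where the row before left it, along the tool's axes as they then stand; what a row does not reach is not made up. A row lasts 1/12 s, in which the tool goes at most 41.7 mm and 7.16 degrees, less where a joint would pass 70% of its speed; a pose out of reach is approached as far as the arm can. A call is refused whole if a number of a shift passes 4.17 or a number of a turn 0.125, either way. A call with a gripper value outside its range is refused whole. The fingers move at their own pace and stop on an object; FORCE is the grip in N (left out, the last holds). Time passes only in rows, so rows that do not move let the fingers close. It gives the time, the measured TCP pose, the force and the opening at its end, in the units of the state.
- r.get_state(): the state, without advancing time (a new reading comes with each control period).
- eyes.snapshot(name): name is "scene" or "top" or "wrist"; returns the picture (400x640x3 uint8, red, green, blue); there is no depth.
- eyes.camera_info(name): a dict with "fovy" (degrees; the focal length in pixels is half the picture's height over the tangent of half this angle, whatever the lens; pixels are square), "cx", "cy" (the principal point, pixels), "world_from_camera" (4x4, takes a point from camera to world coordinates). Camera axes: x right, y up, looking along -z (the intrinsics and any distortion apply to the point x, -y, -z); pixel columns grow to the right and rows downward; lengths in m; the calibration is good to about 2 mm. A picture is of the moment at which its call begins: read the wrist's pose just before it. camera_info takes no time and is no camera call; for the wrist camera it gives the pose at the moment of the call.
- r.finish_job(): hands the job in, once; it reports no verdict.
The state is a dict: "clock": time; "q": joint angles; "qd": joint speeds; "joint_torque": joint torques, N m; "tool_pos": TCP position; "eef_rot": TCP orientation; "contact_force": force on the tool from outside, world axes, zero at the start; "moment": the same for the moment, N m; "opening": opening from 0.0 (shut) to 1.0 (fully open).
Only numpy, scipy, OpenCV 4.12 (cv2) and the standard library are available. Lean on these libraries where they do the work, as an engineer would, in place of code of your own. Each camera call takes 0.05 s, during which the arm holds its last target.

## Working session

There is one attempt and no reset: what is moved stays moved. The work goes in short steps, Python scripts to look and compute and a shell command to move; the robot and the scene stay as the last step left them, time stands still between calls to the robot, and variables do not carry over. Pictures are saved under pics/ and viewed, and the job is handed in when it is done.

```bash
mkdir -p pics; ls
python3 - <<'E'
from plant import r, eyes
import cv2, numpy as np
np.set_printoptions(precision=4,suppress=True)
s=r.get_state(); print(s)
for n in ["scene","top"]:
    i=eyes.camera_info(n); print(n,i)
    cv2.imwrite(f"pics/{n}0.png",eyes.snapshot(n)[:,:,::-1])
E
```

```text
pics
{'clock': 0.0, 'q': array([ 1.1518,  0.69  , -0.1945,  1.5663,  0.1573,  0.9025, -0.2151]), 'qd': array([-0.0003,  0.0013,  0.001 ,  0.0016, -0.0009,  0.0002,  0.0012]), 'joint_torque': array([ -0.0012, -52.7562,  -1.2671, -15.3432,  -0.0527,   0.0064,
         0.0002]), 'tool_pos': array([ 0.2731, -0.5615,  0.2379]), 'eef_rot': array([-0.6889, -0.1593,  0.6892, -0.1581]), 'contact_force': array([-0.1299, -0.2372, -0.9798]), 'moment': array([-0.055 ,  0.0294, -0.0139]), 'opening': 1.003174042570676}
scene {'fovy': 51.412706640144705, 'cx': 324.11797674470387, 'cy': 201.06847890248096, 'world_from_camera': array([[ 0.8207, -0.4378,  0.3672,  0.8415],
       [ 0.5712,  0.6433, -0.5097, -0.4285],
       [-0.0131,  0.6281,  0.778 ,  0.7494],
       [ 0.    ,  0.    ,  0.    ,  1.    ]])}
top {'fovy': 46.61891085297742, 'cx': 326.78808713213243, 'cy': 195.90985477027533, 'world_from_camera': array([[ 0.0133,  0.9798, -0.1996,  0.3286],
       [-0.9999,  0.0137,  0.0002, -0.0214],
       [ 0.0029,  0.1996,  0.9799,  1.0948],
       [ 0.    ,  0.    ,  0.    ,  1.    ]])}
```

View pics/scene0.png

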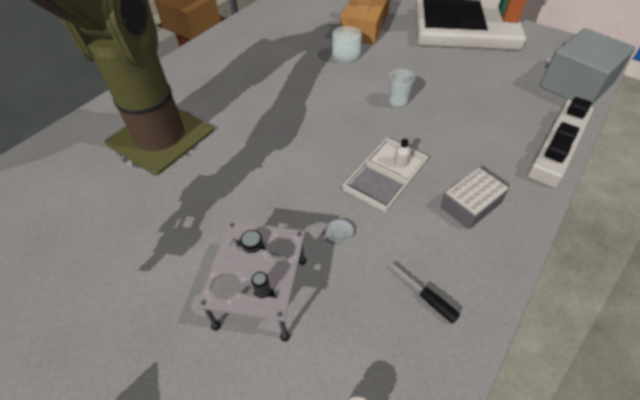

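View pics/top0.png

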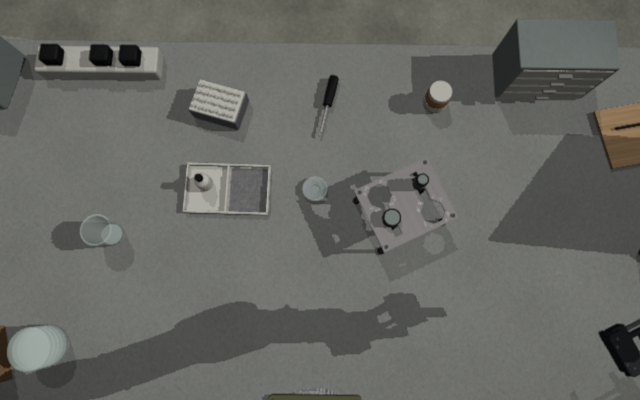

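The top view shows the tall lens near (422,180) and its opening near (432,210). The squat lens is near (391,217), the dish near (315,188), and the grey pocket near (250,190). I'll zoom in to measure.

Run:
```python
import cv2
a=cv2.imread('pics/top0.png')[140:270,340:470]
b=cv2.imread('pics/top0.png')[140:240,170:340]
cv2.imwrite('pics/c1.png',cv2.resize(a,None,fx=4.6,fy=4.6,interpolation=cv2.INTER_CUBIC))
cv2.imwrite('pics/c2.png',cv2.resize(b,None,fx=4.6,fy=4.6,interpolation=cv2.INTER_CUBIC))
from plant import eyes
cv2.imwrite('pics/w0.png',eyes.snapshot('wrist')[:,:,::-1]); print(eyes.camera_info('wrist'))
```

```text
{'fovy': 58.50428834891723, 'cx': 323.3643467419016, 'cy': 197.9209737712804, 'world_from_camera': array([[ 0.43697655,  0.86301374,  0.25349316,  0.33813478],
       [-0.89947153,  0.41975464,  0.12147843, -0.53029469],
       [-0.00156737, -0.2810931 ,  0.95967922,  0.38418318],
       [ 0.        ,  0.        ,  0.        ,  1.        ]])}
```

View pics/c1.png

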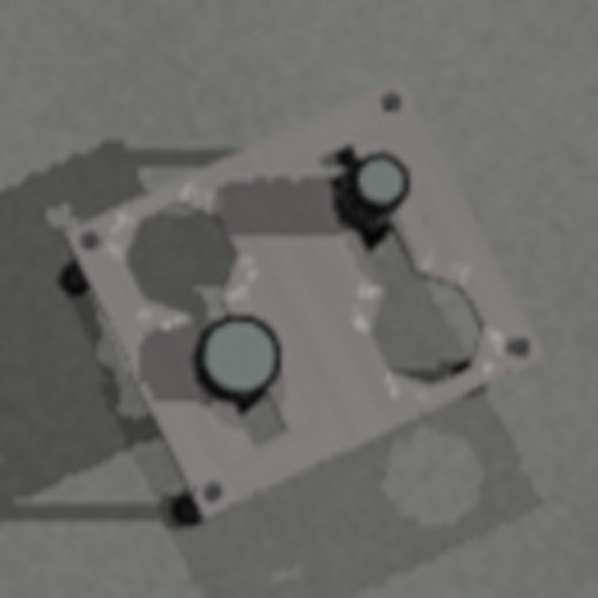

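View pics/c2.png

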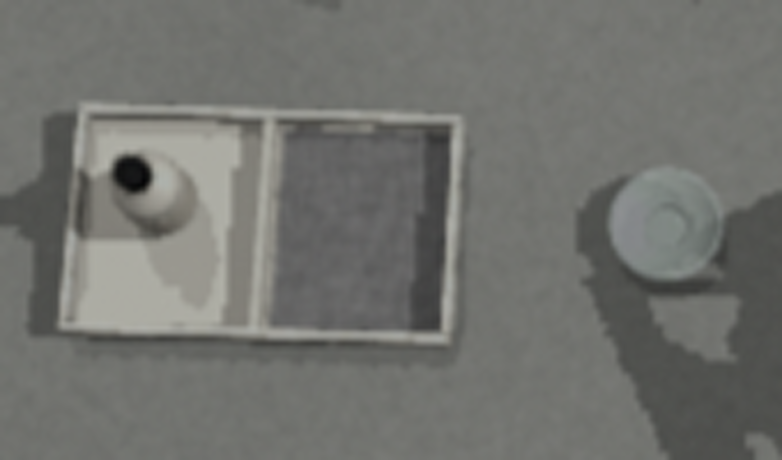

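View pics/w0.png

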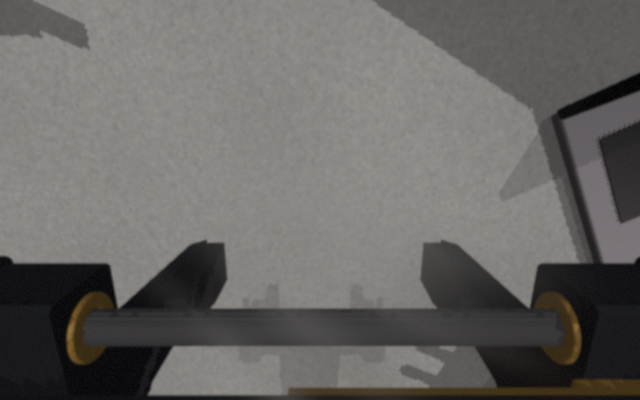

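```bash
cat > h.py <<'E'
import numpy as np, cv2
from plant import r, eyes
np.set_printoptions(precision=4,suppress=True)
def K(i):
    f=200/np.tan(np.radians(i['fovy'])/2); return f
def ray(i,u,v):
    f=K(i); d=np.array([(u-i['cx'])/f,-(v-i['cy'])/f,-1.]); T=i['world_from_camera']
    return T[:3,3],T[:3,:3]@d
def onz(i,uv,z):
    o,d=ray(i,*uv); return o+d*(z-o[2])/d[2]
def proj(i,p):
    T=i['world_from_camera']; c=T[:3,:3].T@(np.asarray(p)-T[:3,3]); f=K(i)
    return np.array([i['cx']+f*c[0]/-c[2], i['cy']-f*c[1]/-c[2]])
E
python3 - <<'E'
from h import *
i=eyes.camera_info('top')
C=lambda u,v,x0,y0:(x0+u/4.6-.4,y0+v/4.6-.4)
for n,p in dict(c_pp=(400,86),c_pn=(68,230),c_nn=(543,352),c_np=(200,520)).items():
    print(n,onz(i,C(*p,340,140),.1))
b=[onz(i,C(*p,340,140),.1) for p in [(391,102),(90,240),(517,346),(212,491)]]
print('bolts',b,'mean',np.mean(b,0))
print(np.linalg.norm(b[0]-b[1]),np.linalg.norm(b[2]-b[3]),np.linalg.norm(b[0]-b[2]),np.linalg.norm(b[1]-b[3]))
for a,c in [(b[2],b[0]),(b[3],b[1]),(b[2],b[3]),(b[0],b[1])]: d=c-a; print('ang',np.arctan2(d[1],d[0]))
print('tall',onz(i,C(381,182,340,140),.145),'squat',onz(i,C(239,355,340,140),.12))
t=[onz(i,C(*p,170,140),.018) for p in [(82,104),(462,118),(447,342),(62,327)]]
print('tray',t,np.mean(t,0))
print('dish',onz(i,C(666,224,170,140),.014), 'cap',onz(i,C(132,173,170,140),.075))
E
```

```text
c_pp [ 0.6197 -0.2425  0.1   ]
c_pn [ 0.5462 -0.082   0.1   ]
c_nn [ 0.4904 -0.3061  0.1   ]
c_np [ 0.4093 -0.1434  0.1   ]
bolts [array([ 0.6117, -0.2379,  0.1   ]), array([ 0.5415, -0.0925,  0.1   ]), array([ 0.4931, -0.294 ,  0.1   ]), array([ 0.4228, -0.1492,  0.1   ])] mean [ 0.5173 -0.1934  0.1   ]
0.16149333501086016 0.1609652672311967 0.13111589849940478 0.131496667873672
ang 0.44185800085058924
ang 0.4458998095843086
ang 2.0227861508546665
ang 2.0204017739884153
tall [ 0.5608 -0.2224  0.145 ] squat [ 0.4838 -0.1598  0.12  ]
tray [array([0.6258, 0.314 , 0.018 ]), array([0.6211, 0.1155, 0.018 ]), array([0.5028, 0.1187, 0.018 ]), array([0.5078, 0.3156, 0.018 ])] [0.5644 0.2159 0.018 ]
dish [0.5669 0.0082 0.014 ] cap [0.5754 0.2692 0.075 ]
```

```bash
cat >> h.py <<'E'
from scipy.spatial.transform import Rotation as Rot
def delta(pos=None,jaw=None):
    """remaining move in tool axes; jaw = world yaw of jaw line (mod pi), tool pointing down"""
    s=r.get_state(); R=Rot.from_quat(s['eef_rot']); M=R.as_matrix()
    print('t',round(s['clock'],2),'tcp',s['tool_pos'],'x',M[:,0],'jaw yaw',np.arctan2(M[1,1],M[0,1]),'op',s['opening']*88.1,'F',s['contact_force'],'q7',s['q'][6])
    if jaw is not None:
        y=np.array([np.cos(jaw),np.sin(jaw),0]); 
        if y@M[:,1]<0: y=-y
        x=np.array([0,0,-1.]); T=np.c_[x,y,np.cross(x,y)]
        print('turn (tool)',Rot.from_matrix(M.T@T).as_rotvec())
    if pos is not None: print('shift cm (tool)',M.T@(np.array(pos)-s['tool_pos'])*100)
E
python3 - <<'E'
from h import *
delta((.561,-.2224,.25),.446)
delta((.561-.1,-.2224,.25),.446)
E
```

```text
t 0.15 tcp [ 0.2732 -0.5616  0.2381] x [-0.0007  0.0012 -1.    ] jaw yaw -1.1179182591040084 op 87.90931910168746 F [-0.492   0.0979  0.4746] q7 -0.21506783645033856
turn (tool) [-1.5639 -0.001   0.0012]
shift cm (tool) [ -1.1689 -17.9088 -40.7228]
t 0.15 tcp [ 0.2732 -0.5616  0.2381] x [-0.0007  0.0012 -1.    ] jaw yaw -1.1179182591040084 op 87.90931910168746 F [-0.492   0.0979  0.4746] q7 -0.21506783645033856
turn (tool) [-1.5639 -0.001   0.0012]
shift cm (tool) [ -1.1617 -22.2844 -31.7309]
```

```bash
python3 -m pendant '[[[0,0,0,-0.1,-1.5,-3.4,8.8],[0,0,0,-0.1,-1.5,-3.4,8.8],[0,0,0,-0.1,-1.5,-3.4,8.8],[0,0,0,-0.1,-1.5,-3.4,8.8],[0,0,0,-0.1,-1.5,-3.4,8.8],[0,0,0,-0.1,-1.5,-3.4,8.8],[0,0,0,-0.1,-1.5,-3.4,8.8],[0,0,0,-0.1,-1.5,-3.4,8.8],[0,0,0,0,0,0,8.8],[0,0,0,0,0,0,8.8]]]' 10
python3 -m pendant '[[[-0.12,0,0,0,0,0,8.8],[-0.12,0,0,0,0,0,8.8],[-0.12,0,0,0,0,0,8.8],[-0.12,0,0,0,0,0,8.8],[-0.12,0,0,0,0,0,8.8],[-0.12,0,0,0,0,0,8.8],[-0.12,0,0,0,0,0,8.8],[-0.12,0,0,0,0,0,8.8],[-0.12,0,0,0,0,0,8.8],[-0.12,0,0,0,0,0,8.8]]]'
python3 -m pendant '[[[-0.12,0,0,0,0,0,8.8],[-0.12,0,0,0,0,0,8.8],[-0.12,0,0,0,0,0,8.8],[0,0,0,0,0,0,8.8],[0,0,0,0,0,0,8.8],[0,0,0,0,0,0,8.8]]]'
python3 - <<'E'
from h import *
delta((.561,-.2224,.24),.446)
i=eyes.camera_info('wrist')
cv2.imwrite('pics/w1.png',eyes.snapshot('wrist')[:,:,::-1]); print(i['world_from_camera'])
E
```

```text
clock: 0.98
tool_pos: [0.4676, -0.3323, 0.2466]
eef_rot: [0.689, 0.161, -0.688, 0.16]
contact_force: [-0.4, -0.5, 0.0]
opening: 1.0
clock: 1.82
tool_pos: [0.4638, -0.3371, 0.2464]
eef_rot: [0.478, 0.521, -0.479, 0.521]
contact_force: [-0.7, 0.0, 0.1]
opening: 0.996
clock: 2.32
tool_pos: [0.4648, -0.336, 0.2465]
eef_rot: [0.379, 0.597, -0.38, 0.596]
contact_force: [0.4, -0.1, 0.5]
opening: 0.996
t 2.32 tcp [ 0.4648 -0.336   0.2465] x [-0.0007 -0.0003 -1.    ] jaw yaw 0.43742301812455187 op 87.74066281835303 F [ 0.4062 -0.0791  0.4594] q7 0.5360152993977367
turn (tool) [-0.0086 -0.      0.0007]
shift cm (tool) [ 0.641  13.5325 -6.2157]
[[ 0.9061 -0.4063 -0.1178  0.434 ]
 [ 0.423   0.8696  0.2546 -0.2706]
 [-0.001  -0.2805  0.9598  0.3926]
 [ 0.      0.      0.      1.    ]]
```

View pics/w1.png

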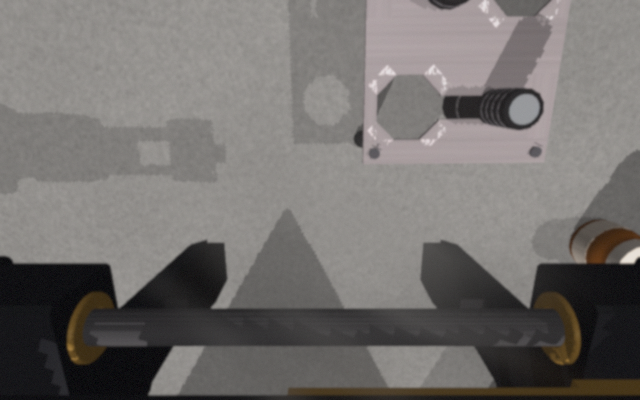

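The wrist view shows the tall lens's head top at (526,109), its wide opening centred at (409,107), and plate bolts at (374,153) and (535,151).

Run:
```python
from h import *
im=cv2.imread('pics/w1.png')
cv2.imwrite('pics/w1c.png',cv2.resize(im[0:180,350:590],None,fx=3.3,fy=3.3,interpolation=cv2.INTER_CUBIC))
i=eyes.camera_info('wrist')
for n,p,z in [('tall',(526,109),.145),('wide',(409,107),.1),('bnn',(374,153),.1),('bpn',(535,151.5),.1)]: print(n,onz(i,p,z))
```

```text
tall [ 0.5618 -0.2217  0.145 ]
wide [ 0.4999 -0.251   0.1   ]
bnn [ 0.4916 -0.2954  0.1   ]
bpn [ 0.6109 -0.2382  0.1   ]
```

View pics/w1c.png

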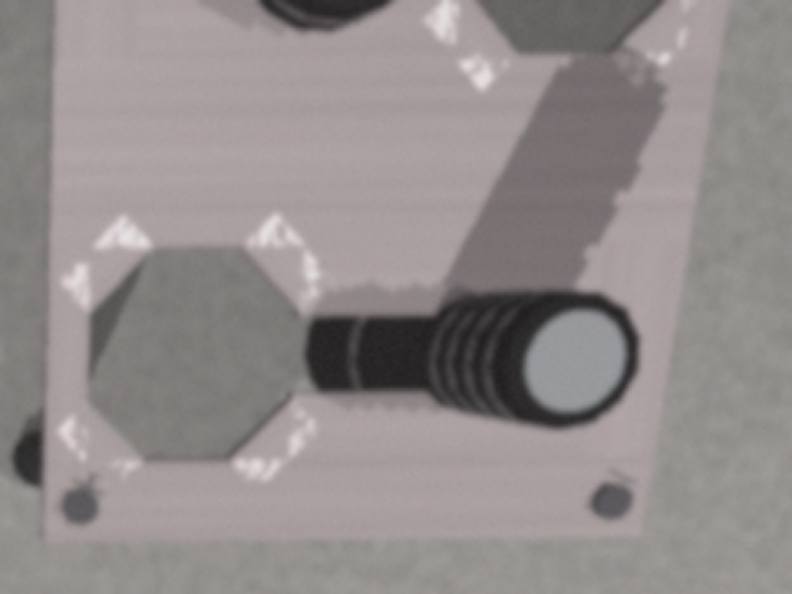

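Both cameras agree to within 1–2 mm, and the lens lies on the slot's centre line, so I'll move above the lens.

```bash
python3 -m pendant '[[[-0.009,0,0,0,3.4,-1.55,7],[0,0,0,0,3.4,-1.55,7],[0,0,0,0,3.4,-1.55,7],[0,0,0,0,3.3,-1.55,7],[0,0,0,0,0,0,7],[0,0,0,0,0,0,7],[0,0,0,0,0,0,7],[0,0,0,0,0,0,7]]]'
python3 - <<'E'
from h import *
delta((.5612,-.2221,.109),.446)
E
```

```text
clock: 3.03
tool_pos: [0.5592, -0.2225, 0.2465]
eef_rot: [0.376, 0.599, -0.377, 0.598]
contact_force: [-0.5, -1.6, -0.3]
opening: 0.796
t 3.03 tcp [ 0.5592 -0.2225  0.2465] x [-0.0013 -0.0015 -1.    ] jaw yaw 0.4480420679821774 op 70.14882659170325 F [-0.4645 -1.6178 -0.268 ] q7 0.32746710353028274
turn (tool) [0.002  0.0008 0.0018]
shift cm (tool) [13.748   0.2216  0.0377]
```

```bash
python3 -m pendant '[[[0,0,0,3.4,0.2,0.03,7],[0,0,0,3.4,0,0,7],[0,0,0,3,0,0,7],[0,0,0,2,0,0,7],[0,0,0,1.5,0,0,7],[0,0,0,0.4,0,0,7],[0,0,0,0,0,0,7],[0,0,0,0,0,0,7],[0,0,0,0,0,0,7]]]'
python3 - <<'E'
from h import *
delta((.5612,-.2221,.109),.446)
i=eyes.camera_info('wrist')
cv2.imwrite('pics/w2.png',eyes.snapshot('wrist')[:,:,::-1])
cv2.imwrite('pics/t2.png',cv2.resize(eyes.snapshot('scene')[190:350,160:380,::-1],None,fx=3.5,fy=3.5))
E
```

```text
clock: 3.78
tool_pos: [0.5629, -0.2208, 0.111]
eef_rot: [0.376, 0.598, -0.376, 0.6]
contact_force: [-0.9, 0.0, -0.3]
opening: 0.794
t 3.78 tcp [ 0.5629 -0.2208  0.111 ] x [ 0.0022 -0.0008 -1.    ] jaw yaw 0.449939918159308 op 69.919568977767 F [-0.9009  0.012  -0.3079] q7 0.20506126973168912
turn (tool) [ 0.0039  0.0017 -0.0017]
shift cm (tool) [ 0.2036 -0.2109  0.0422]
```

View pics/w2.png

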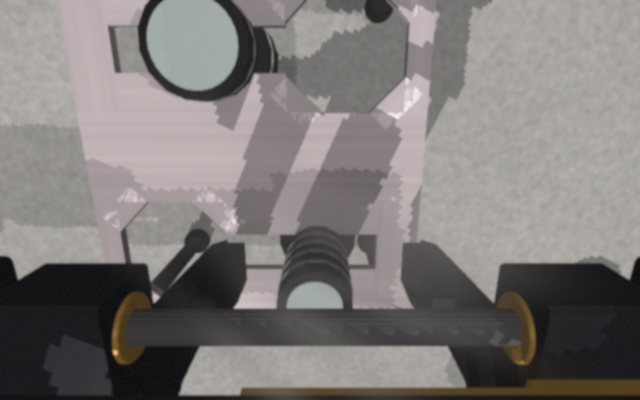

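View pics/t2.png

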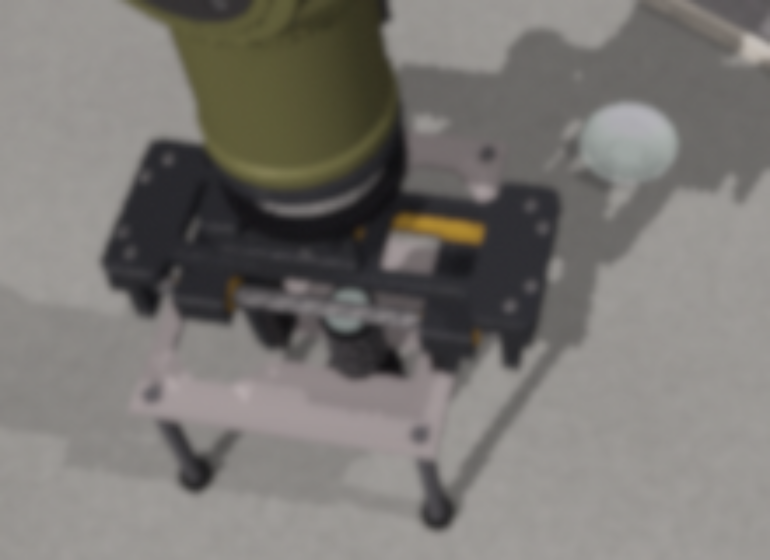

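The lens head sits between the fingers, slightly left of centre at (316,290), so I'll close on it.

```bash
python3 -m pendant '[[[0,0,0,0.1,-0.1,0,2.0],[0,0,0,0,0,0,2.0],[0,0,0,0,0,0,2.0],[0,0,0,0,0,0,2.0],[0,0,0,0,0,0,2.0],[0,0,0,0,0,0,2.0],[0,0,0,0,0,0,2.0],[0,0,0,0,0,0,2.0]]]' 25
python3 - <<'E'
from h import *
delta((.5003,-.2511,.111),.446)
E
```

```text
clock: 4.55
tool_pos: [0.5611, -0.2207, 0.1087]
eef_rot: [0.375, 0.599, -0.376, 0.599]
contact_force: [-0.5, -0.4, -0.1]
opening: 0.308
t 4.55 tcp [ 0.5611 -0.2207  0.1087] x [-0.0005 -0.0003 -1.    ] jaw yaw 0.4509492763450106 op 27.117304400050035 F [-0.5101 -0.3637 -0.0821] q7 0.2041469825594206
turn (tool) [0.0049 0.     0.0006]
shift cm (tool) [-0.2261 -6.7951  0.0923]
```

It is gripped at about 27 mm for a 28 mm head. Next I'll lift it 4 mm and slide it 68 mm along the slot.

```bash
python3 -m pendant '[[[0,0,0,-0.2,0,0,2.0],[0,0,0,-0.2,0,0,2.0],[0,0,0,0,-0.9,0,2.0],[0,0,0,0,-1.2,0.03,2.0],[0,0,0,0,-1.2,0.03,2.0],[0,0,0,0,-1.2,0.03,2.0],[0,0,0,0,-1.2,0,2.0],[0,0,0,0,-1.1,0,2.0],[0,0,0,0,0,0,2.0],[0,0,0,0,0,0,2.0]]]'
python3 - <<'E'
from h import *
delta((.5003,-.2511,.112),.446)
i=eyes.camera_info('wrist')
cv2.imwrite('pics/w3.png',eyes.snapshot('wrist')[:,:,::-1])
cv2.imwrite('pics/t3.png',cv2.resize(eyes.snapshot('scene')[190:350,160:380,::-1],None,fx=3.5,fy=3.5))
E
```

```text
clock: 5.38
tool_pos: [0.4998, -0.2516, 0.1128]
eef_rot: [0.376, 0.599, -0.376, 0.599]
contact_force: [1.1, 0.1, -1.6]
opening: 0.31
t 5.38 tcp [ 0.4998 -0.2516  0.1128] x [-0.0002 -0.0002 -1.    ] jaw yaw 0.44978073943312263 op 27.35100054357693 F [ 1.0682  0.1112 -1.5589] q7 0.23030595782097596
turn (tool) [0.0038 0.0001 0.0002]
shift cm (tool) [ 0.0795  0.0658 -0.026 ]
```

View pics/w3.png

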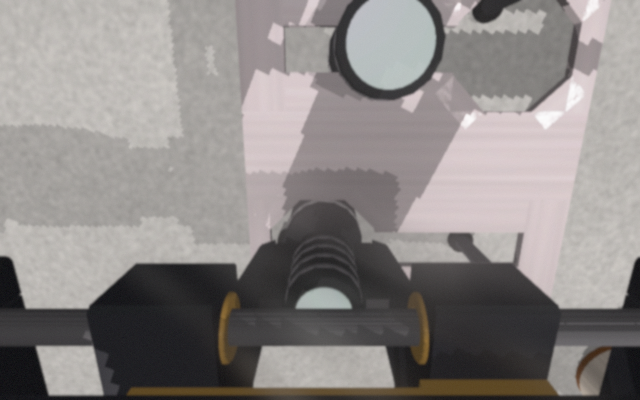

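View pics/t3.png

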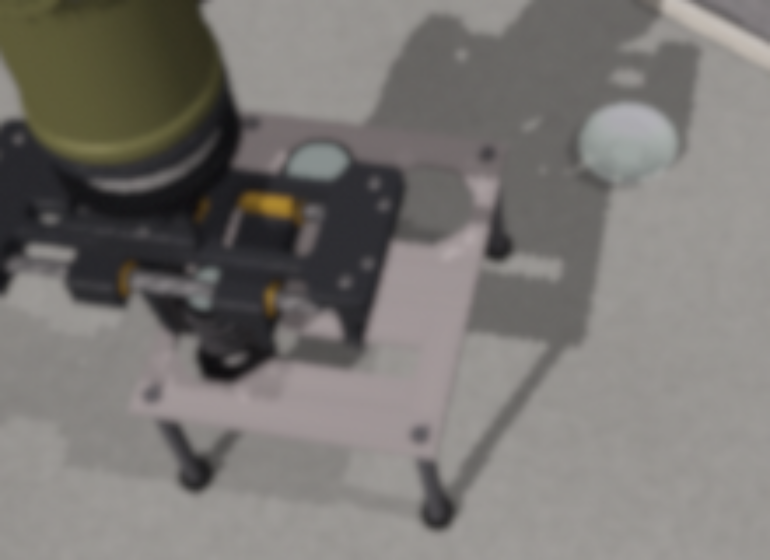

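The lens stands in the wide opening, seen at (325,225), with its weight in the hand (Fz −1.6 N). Next I'll lift it straight out.

```bash
python3 -m pendant '[[[0,0,0,-0.5,0.05,0,2.0],[0,0,0,-1,0,0,2.0],[0,0,0,-1,0,0,2.0],[0,0,0,0,0,0,2.0],[0,0,0,0,0,0,2.0]]]'
python3 -c "
from h import *
delta((.5003,-.2511,.24),.446)"
```

```text
clock: 5.9
tool_pos: [0.5018, -0.2509, 0.1389]
eef_rot: [0.376, 0.598, -0.375, 0.6]
contact_force: [0.4, 0.2, -1.9]
opening: 0.311
t 5.9 tcp [ 0.5018 -0.2509  0.1389] x [ 0.0023 -0.0008 -1.    ] jaw yaw 0.4510179068549445 op 27.41400108077256 F [ 0.3518  0.1568 -1.9476] q7 0.25889003477415434
turn (tool) [ 0.005   0.0017 -0.0018]
shift cm (tool) [-10.1125  -0.1303  -0.029 ]
```

```bash
python3 -m pendant '[[[0,0,0,-1.5,-0.05,0,2.0],[0,0,0,-2,0,0,2.0],[0,0,0,-2,0,0,2.0],[0,0,0,-2,0,0,2.0],[0,0,0,-2,0,0,2.0],[0,0,0,-2,0,0,2.0],[0,0,0,-1.5,0,0,2.0],[0,0,0,0,0,0,2.0],[0,0,0,0,0,0,2.0],[0,0,0,0,0,0,2.0]]]'
python3 - <<'E'
from h import *
p=np.array([.5644,.2159]); 
i=eyes.camera_info('top')
C=lambda u,v,x0,y0:(x0+u/4.6-.4,y0+v/4.6-.4)
t=[onz(i,C(*q,170,140),.018) for q in [(82,104),(462,118),(447,342),(62,327)]]
a=[np.arctan2(*(t[k]-t[l])[[1,0]]) for k,l in((0,3),(1,2))]+[np.arctan2(*(t[k]-t[l])[[1,0]])-np.pi/2 for k,l in((0,1),(3,2))]
print(a,[np.linalg.norm(t[k]-t[l]) for k,l in((0,3),(1,2),(0,1),(3,2))])
y=np.mean(a); c=np.mean(t,0); fp=c[:2]-.049*np.array([-np.sin(y),np.cos(y)]); print('free',fp)
delta((fp[0],fp[1],.25),.446)
cv2.imwrite('pics/w4.png',eyes.snapshot('wrist')[:,:,::-1])
E
```

```text
clock: 6.73
tool_pos: [0.4996, -0.2509, 0.2666]
eef_rot: [0.375, 0.6, -0.376, 0.598]
contact_force: [0.0, -0.7, -2.3]
opening: 0.308
[np.float64(-0.0132765216663879), np.float64(-0.02694550555827539), np.float64(-0.023932866590087754), np.float64(-0.025583376550768477)] [np.float64(0.11805770871362868), np.float64(0.118376639379723), np.float64(0.19858184703372428), np.float64(0.19696744992948023)]
free [0.5633 0.167 ]
t 6.73 tcp [ 0.4996 -0.2509  0.2666] x [-0.0021  0.0003 -1.    ] jaw yaw 0.45099468456686687 op 27.10476982422189 F [ 0.0319 -0.7437 -2.3266] q7 0.3984222895556663
turn (tool) [ 0.005  -0.0012  0.0017]
shift cm (tool) [  1.6576  23.9472 -34.8348]
```

View pics/w4.png

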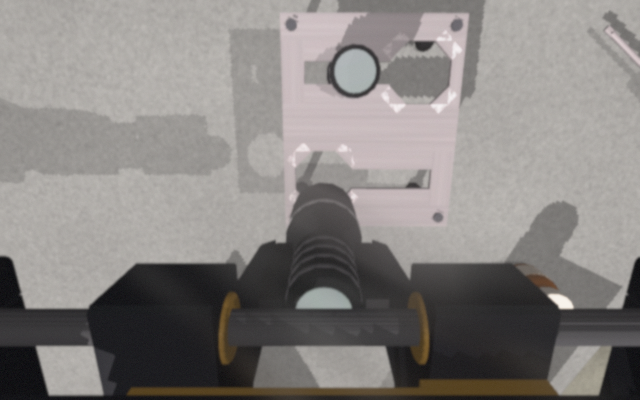

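The lens is clear of the plate, held upright, and the squat lens hangs undisturbed at (355,70). Next I'll carry it to the pocket.

```bash
python3 -m pendant '[[[0,0,0,0,0.8,-1.2,2.0],[0,0,0,0,1.6,-2.3,2.0],[0,0,0,0,1.6,-2.3,2.0],[0,0,0,0,1.6,-2.3,2.0],[0,0,0,0,1.6,-2.3,2.0],[0,0,0,0,1.6,-2.3,2.0],[0,0,0,0,1.6,-2.3,2.0],[0,0,0,0,1.6,-2.3,2.0],[0,0,0,0,1.6,-2.3,2.0],[0,0,0,0,1.6,-2.3,2.0]]]'
python3 -m pendant '[[[0,0,0,0,1.6,-2.3,2.0],[0,0,0,0,1.6,-2.3,2.0],[0,0,0,0,1.6,-2.3,2.0],[0,0,0,0,1.6,-2.3,2.0],[0,0,0,0,1.0,-1.5,2.0],[0,0,0,0,0.7,-1.0,2.0],[0,0,0,0,0,0,2.0],[0,0,0,0,0,0,2.0],[0,0,0,0,0,0,2.0]]]'
python3 - <<'E'
from h import *
delta((.5633,.167,.25),.446)
cv2.imwrite('pics/w5.png',eyes.snapshot('wrist')[:,:,::-1])
cv2.imwrite('pics/t5.png',cv2.resize(eyes.snapshot('top')[120:260,150:350,::-1],None,fx=4,fy=4))
E
```

```text
clock: 7.62
tool_pos: [0.5412, 0.0135, 0.2664]
eef_rot: [0.375, 0.6, -0.376, 0.599]
contact_force: [0.4, -0.3, -0.3]
opening: 0.308
clock: 8.37
tool_pos: [0.5636, 0.1507, 0.267]
eef_rot: [0.375, 0.599, -0.377, 0.599]
contact_force: [0.1, -0.3, -2.0]
opening: 0.31
t 8.37 tcp [0.5636 0.1507 0.267 ] x [-0.0012 -0.0024 -1.    ] jaw yaw 0.44896679248630633 op 27.315150965934937 F [ 0.0676 -0.2638 -2.0073] q7 -0.2949589700390689
turn (tool) [0.003  0.0017 0.0021]
shift cm (tool) [ 1.696   0.6821 -1.4874]
```

View pics/w5.png

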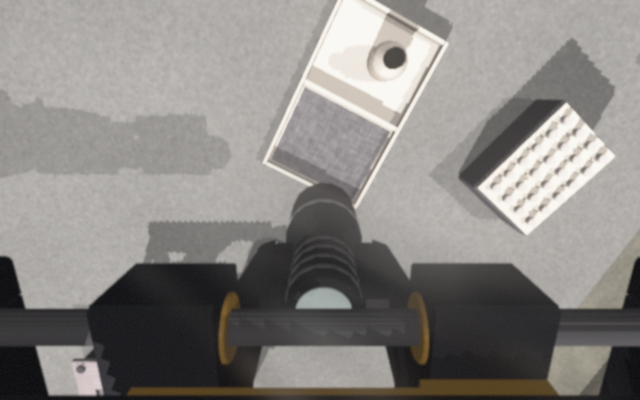

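View pics/t5.png

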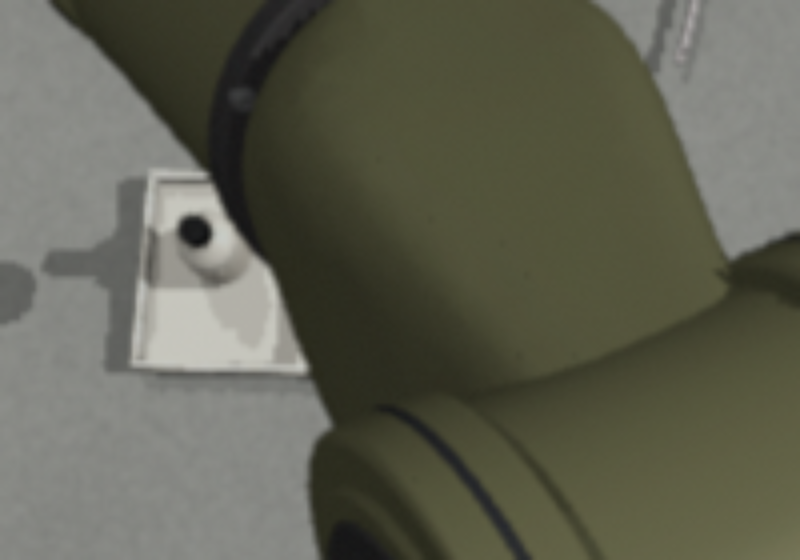

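```bash
python3 - <<'E'
from h import *
i=eyes.camera_info('wrist')
t=[onz(i,p,.018) for p in [(264,161),(357,206),(447,43)]]
print(t,'tray c',(t[0]+t[2])/2,np.linalg.norm(t[0]-t[1]),np.linalg.norm(t[1]-t[2]))
v=t[2]-t[1];v/=np.linalg.norm(v); print('free',(t[0]+t[1])/2+.051*v,onz(i,(334,137),.004))
E
python3 -m pendant '[[[0,0,0,0,0.7,-1.5,2.0],[0,0,0,2,0,0,2.0],[0,0,0,2,0,0,2.0],[0,0,0,2,0,0,2.0],[0,0,0,0,0,0,2.0],[0,0,0,0,0,0,2.0]]]'
python3 -c "
from h import *
delta((.5633,.167,.079),.446)"
```

```text
[array([0.5035, 0.1211, 0.018 ]), array([0.6215, 0.1191, 0.018 ]), array([0.6246, 0.3147, 0.018 ])] tray c [0.564  0.2179 0.018 ] 0.1180518236504185 0.1956129428190082
free [0.5633 0.1711 0.018 ] [0.5635 0.1777 0.004 ]
clock: 8.97
tool_pos: [0.5632, 0.1681, 0.2072]
eef_rot: [0.375, 0.599, -0.377, 0.599]
contact_force: [-0.4, 0.2, -1.1]
opening: 0.309
t 8.97 tcp [0.5632 0.1681 0.2072] x [-0.0019 -0.0014 -1.    ] jaw yaw 0.44961983390318727 op 27.212482499308702 F [-0.397   0.1809 -1.1148] q7 -0.3712157894461132
turn (tool) [0.0036 0.0005 0.0023]
shift cm (tool) [12.8203 -0.0035  0.0956]
```

Both cameras put the pocket centre at about (0.563, 0.169), so I'll descend.

```bash
python3 -m pendant '[[[0,0,0,2,0,0,2.0],[0,0,0,2,0,0,2.0],[0,0,0,2,0,0,2.0],[0,0,0,2,0,0,2.0],[0,0,0,1.6,0,0,2.0],[0,0,0,1.2,0,0,2.0],[0,0,0,0.7,0,0,2.0],[0,0,0,0,0,0,2.0],[0,0,0,0,0,0,2.0]]]'
python3 -m pendant '[[[0,0,0,0.2,0,0,2.0],[0,0,0,0.2,0,0,2.0],[0,0,0,0.2,0,0,2.0],[0,0,0,0,0,0,2.0]]]'
python3 -c "
from h import *
delta((.5633,.169,.079),.446)"
```

```text
clock: 9.72
tool_pos: [0.5642, 0.1698, 0.0935]
eef_rot: [0.376, 0.599, -0.375, 0.599]
contact_force: [0.0, -0.1, -1.9]
opening: 0.307
clock: 10.05
tool_pos: [0.5635, 0.1695, 0.0867]
eef_rot: [0.376, 0.599, -0.376, 0.599]
contact_force: [-0.2, -0.7, -1.8]
opening: 0.307
t 10.05 tcp [0.5635 0.1695 0.0867] x [ 0.0001 -0.0001 -1.    ] jaw yaw 0.45101757296348205 op 27.025050648789282 F [-0.1568 -0.6772 -1.7511] q7 -0.4872188218659874
turn (tool) [ 0.005   0.0002 -0.    ]
shift cm (tool) [ 0.7697 -0.0384  0.0337]
```

```bash
python3 -m pendant '[[[0,0,0,0.2,0,0,2.0],[0,0,0,0.2,0,0,2.0],[0,0,0,0.1,0,0,2.0],[0,0,0,0,0,0,2.0]]]'
python3 -m pendant '[[[0,0,0,0.1,0,0,2.0],[0,0,0,0,0,0,2.0]]]'
python3 -m pendant '[[[0,0,0,0.1,0,0,2.0],[0,0,0,0,0,0,2.0]]]'
```

```text
clock: 10.38
tool_pos: [0.5633, 0.1695, 0.0814]
eef_rot: [0.375, 0.599, -0.376, 0.599]
contact_force: [-0.4, -0.1, -1.4]
opening: 0.312
clock: 10.55
tool_pos: [0.5634, 0.1695, 0.0806]
eef_rot: [0.375, 0.599, -0.376, 0.599]
contact_force: [-0.1, 0.2, -1.5]
opening: 0.312
clock: 10.72
tool_pos: [0.5635, 0.1695, 0.0796]
eef_rot: [0.375, 0.599, -0.376, 0.599]
contact_force: [-0.6, -0.1, -1.9]
opening: 0.306
```

```bash
python3 -m pendant '[[[0,0,0,0.1,0,0,2.0],[0,0,0,0,0,0,2.0]]]'
python3 -m pendant '[[[0,0,0,0.1,0,0,2.0],[0,0,0,0,0,0,2.0]]]'
```

```text
clock: 10.88
tool_pos: [0.5636, 0.1696, 0.0787]
eef_rot: [0.376, 0.599, -0.375, 0.599]
contact_force: [-0.4, -0.5, -2.7]
opening: 0.31
clock: 11.05
tool_pos: [0.5637, 0.1696, 0.0787]
eef_rot: [0.376, 0.599, -0.375, 0.599]
contact_force: [-2.3, -1.0, 5.9]
opening: 0.307
```

The force has jumped to +5.9 N with TCP z at 0.0787, as predicted, so the foot is on the floor. I'll release and back up.

```bash
python3 -m pendant '[[[0,0,0,-0.05,0,0,2.8],[0,0,0,0,0,0,3.2],[0,0,0,0,0,0,3.8],[0,0,0,0,0,0,5],[0,0,0,0,0,0,6.5],[0,0,0,0,0,0,6.5],[0,0,0,0,0,0,6.5]]]' 10
python3 - <<'E'
from h import *
delta()
cv2.imwrite('pics/w6.png',eyes.snapshot('wrist')[:,:,::-1])
cv2.imwrite('pics/s6.png',cv2.resize(eyes.snapshot('scene')[120:280,300:500,::-1],None,fx=3.5,fy=3.5))
E
```

```text
clock: 11.63
tool_pos: [0.5635, 0.1695, 0.0781]
eef_rot: [0.376, 0.599, -0.376, 0.599]
contact_force: [-0.1, -0.9, 0.3]
opening: 0.705
t 11.63 tcp [0.5635 0.1695 0.0781] x [-0. -0. -1.] jaw yaw 0.45101171691614117 op 62.12111445177319 F [-0.0899 -0.853   0.3341] q7 -0.49527083059796956
```

View pics/w6.png

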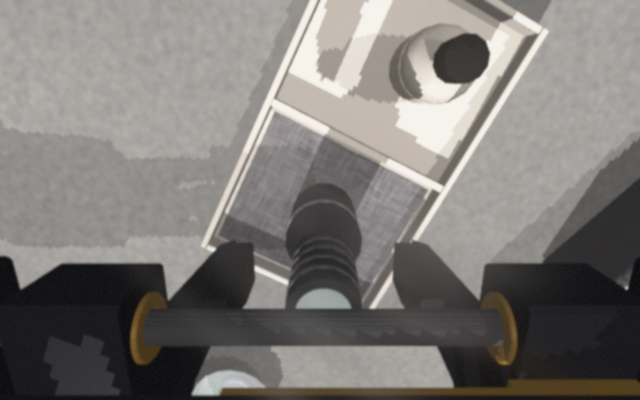

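View pics/s6.png

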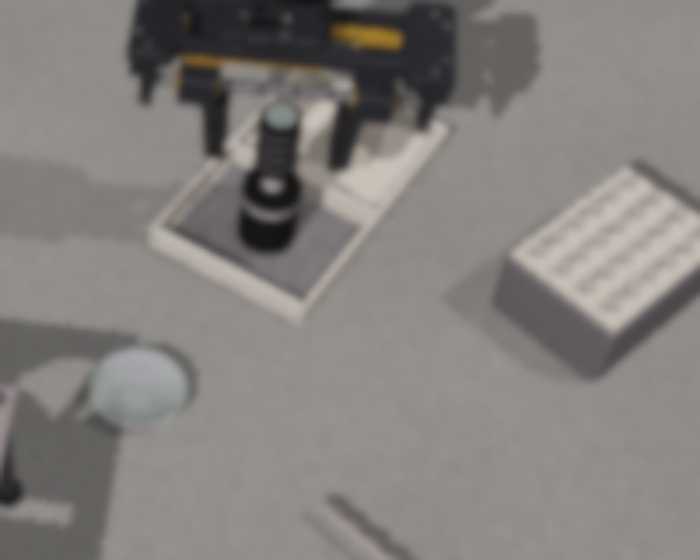

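The lens stands free in the grey pocket, with the fingers clear of it. I'll retreat straight up and check from above.

```bash
python3 -m pendant '[[[0,0,0,-0.8,0,0,6.5],[0,0,0,-1.5,0,0,6.5],[0,0,0,-2.5,0,0,6.5],[0,0,0,-3,0,0,6.5],[0,0,0,-3,0,0,6.5],[0,0,0,-3,0,0,6.5],[0,0,0,-2,0,0,6.5],[0,0,0,0,0,0,6.5]]]'
python3 -m pendant '[[[0,0,0,0,-3.4,1,6.5],[0,0,0,0,-3.4,1,6.5],[0,0,0,0,-3.4,1,6.5],[0,0,0,0,-3.4,1,6.5],[0,0,0,0,-3.4,1,6.5],[0,0,0,0,-3,1,6.5],[0,0,0,0,0,0,6.5],[0,0,0,0,0,0,6.5],[0,0,0,0,0,0,6.5]]]'
python3 - <<'E'
from h import *
delta()
cv2.imwrite('pics/t7.png',cv2.resize(eyes.snapshot('top')[130:270,150:470,::-1],None,fx=2.5,fy=2.5))
cv2.imwrite('pics/s7.png',cv2.resize(eyes.snapshot('scene')[120:350,180:460,::-1],None,fx=2.5,fy=2.5))
E
```

```text
clock: 12.4
tool_pos: [0.5657, 0.1711, 0.2414]
eef_rot: [0.378, 0.597, -0.373, 0.601]
contact_force: [-0.3, 1.1, -0.9]
opening: 0.737
clock: 13.15
tool_pos: [0.4105, 0.0289, 0.2364]
eef_rot: [0.376, 0.599, -0.375, 0.599]
contact_force: [-0.5, 0.1, 0.1]
opening: 0.736
t 13.15 tcp [0.4105 0.0289 0.2364] x [ 0.0013  0.0008 -1.    ] jaw yaw 0.4509594697345486 op 64.87330496079127 F [-0.5285  0.1476  0.1073] q7 -0.2614189893693895
```

View pics/t7.png

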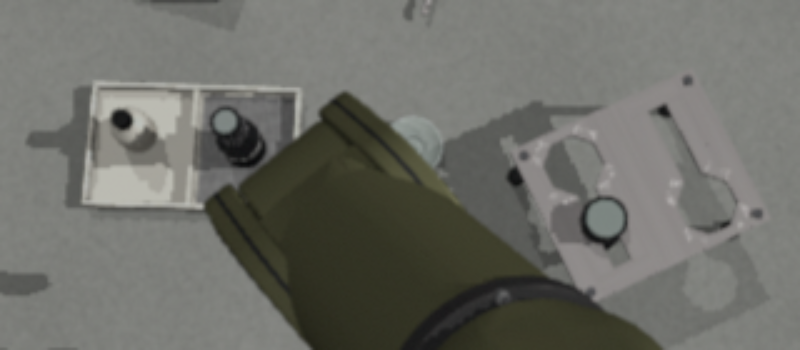

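View pics/s7.png

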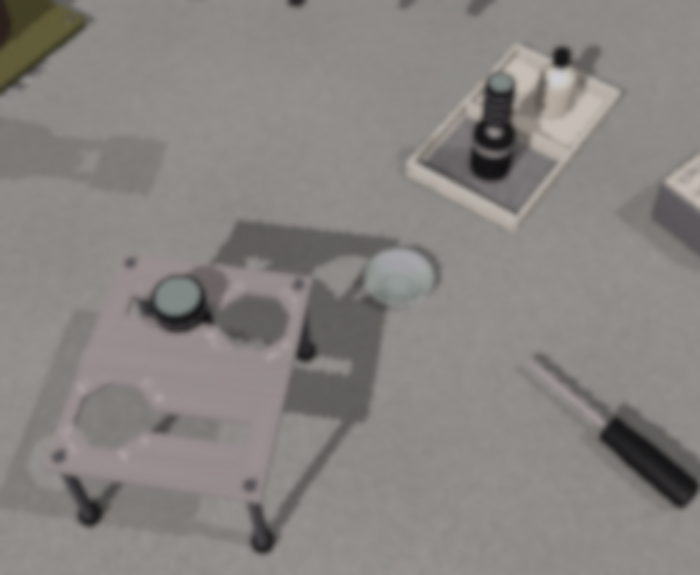

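Run:
```python
from h import *
i=eyes.camera_info('top'); C=lambda u,v:(150+u/2.5-.3,130+v/2.5-.3)
print('head',onz(i,C(225,123),.115),'squat',onz(i,C(604,219),.12),'cap',onz(i,C(122,120),.079),'dish',onz(i,C(416,142),.014))
r.finish_job()
```

```text
head [0.5632 0.1678 0.115 ] squat [ 0.4827 -0.1593  0.12  ] cap [0.5733 0.2675 0.079 ] dish [0.5713 0.0042 0.014 ]
the job is handed in; nothing more can be done
```

The tall lens is out of the rack and standing upright in the empty grey pocket of the tray. I handed the job in at about 13 s of the 45 s; no verdict was reported.

I gripped it by the head, raised it 4 mm, slid it about 68 mm to the wide opening and lifted it straight out. I then lowered it in 1 mm steps until the wrist force showed contact with the pocket floor (about 6 N), opened the fingers and moved the arm away.

| Last check | Measured at the end | Compared with |
|---|---|---|
| Tall lens, head centre | (0.563, 0.168) | Pocket centre about (0.563, 0.169); upright in the picture |
| Squat lens | Within about 1 mm of where it started | 20 mm allowed |
| Bottle | Within about 3 mm of where it started, upright | 20 mm allowed |
| Dish | Reads about 6 mm from its first measurement | 20 mm allowed |

The dish reading is the least certain, because the arm half-covered it in the last top picture. The arm never went near it, so I take the 6 mm as measuring error. The two cameras' estimates of the pocket centre differed by about 4 mm in y, and I aimed between them. I did not measure the lens's tilt in numbers.

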